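# Free a cupboard door from its child-safety hook

### The job

The door of the little desk cupboard stands two fingers' width ajar, caught on its child-safety hook. Reach down through the gap behind the top of the door, feel for the orange pad and press the sprung hook down until it clears its catch, keep it down while you draw the door past the catch, then swing the door wide open, at least two thirds of the way to square, and leave it there. Never press or pull on the cupboard, its door or latch harder than a firm fingertip push (15 N), and leave the bottles inside, the eraser on top, the mug and the stamp where they stand.

Things in the scene. Friction and masses are not known exactly. Their poses are not given: they have to be found in the camera images.
- cupboard: small white cupboard fixed to the desk, 130 deep (x) x 200 wide (y) x 190 mm high, panels 8 mm thick; origin at the centre of its underside, x to its back, y to the left seen from the robot, z up. Its front edges lie in the plane x = -65 mm. Its brown door closes on the front, hinges on the right (-y) edge and opens toward the robot
- hinge_top (a point): point on the door's hinge line, level with the door's top edge (190 mm above the desk), at x = -65, y = -100 mm in the cupboard's frame; axes as the cupboard's
- door_edge (a point): free upper corner of the brown door, on its inner face, 199 mm from the hinge line, level with the top edge. The door is 12 mm thick; a steel knob stands out 35 mm in front, 90 mm below. Axes turn with the door: x square off the inner face into the cupboard, y along the door away from the hinge, z up
- pad_above (a point): point fixed to the door straight above the centre of the orange thumb pad, level with the door's top edge, 160 mm from the hinge along the door, 17.5 mm behind its inner face; axes as door_edge. The pad is a level plate 27 (x) x 34 (y) mm; its top lies 8 to 36 mm below this point: set by hand, different each time, to be felt. The gap here, door to top panel, is 37 to 43 mm wide
- barb (a point): top of the white hook's barb at rest, fixed to the door, 17 mm below its top edge. Hook and pad slide straight down together in a guide on the door against a spring: about 3 N to start, 0.3 N more per mm, clear of the catch after 9 to 10 mm, hard stop at 12 mm (pushing on soon exceeds 15 N). Let go, they spring back up
- strike (a point): middle of the lower edge of the steel strike under the front of the cupboard's top panel, 26 mm below the cupboard's top; the barb catches behind it and stops the door at about 0.27 rad. With the hook down, the barb is past the strike and cannot catch again from about 0.4 rad on
- door (a joint): opening angle of the door in rad: 0 closed, about 0.24 to 0.26 at the start, about 0.27 when tight against the catch, at most 1.75; light friction keeps it where it is left
- glue: white glue bottle with orange nozzle, 31x41x108 mm, standing inside the cupboard; origin at its foot
- dropper: small dark bottle, 28x28x92 mm, standing inside the cupboard; origin at its foot
- eraser_1: white eraser in a blue sleeve, 23x52x13 mm, lying on top of the cupboard; origin at its underside
- mug: spotted mug, 78x114x93 mm, standing right of the cupboard; origin at its foot
- wood_stamp: wooden hand stamp, 32x50x66 mm, standing left of the cupboard; origin at its foot

How it is judged (in metres and radians):
On the way:
1. the hook is pressed down and the door drawn past its catch (value of joint door above 0.36 rad), for 0.1 s.
At the end, for the whole second after the job is handed in: the door stands still, open by more than 1.0 rad (57 degrees); bottles, eraser, mug and stamp are within 20 mm of where they stood (value of joint door above 1 rad and velocity of joint door between -0.05 and 0.05 rad/s and distance of each of glue, dropper, eraser_1, mug, wood_stamp from where it was at the start of the episode below 0.02 m); the robot touches nothing.
It fails at once if the cupboard, its door or latch pressed or pulled with more than 15 N (contact force between any of the fingers, the arm and cupboard above 15 N).
It fails at once if a bottle, the eraser, the mug or the stamp pushed more than 20 mm or tipped (distance of any of glue, dropper, eraser_1, mug, wood_stamp from where it was at the start of the episode above 0.02 m or angle between any of glue, dropper, eraser_1, mug, wood_stamp's own z axis and vertical above 0.3 rad).
It also fails if it takes over 51 s, if anything falls off the work surface, if the arm or the gripper's body presses on something with over 40 N, if the wrist force passes 120 N, or if a joint passes its speed limit or range.

### The arm

A 6-joint arm with a two-finger parallel gripper is mounted at the origin on a cart in front of the work surface, level with it; the furniture and walls round the work are solid. World frame = base frame: x ahead of the robot, y to its left, z up, the work surface at z = 0. Lengths are in m, angles in degrees, forces in N, time in s.
With the tool pointing down it reaches from about 0.3 to 0.95 m from the base axis. Payload 3.1 kg.
Tool frame: the origin (TCP) lies at the very end of the fingers, on their centre line; the grasp point (between the pads) lies 19 mm behind it; x points along the fingers, y is the direction in which the jaws open and shut, and the axes are right-handed (so a half turn about x gives the same grasp; the last joint's range is limited). The gripper opens to 85 mm and grips with 20 to 120 N. Pads are 22 mm wide; open, the fingers measure 114 mm over their backs; the gripper's body (76 mm by 85 mm) begins 54 mm behind the grasp point. The pads swing forward as they close: fully open they stand 13 mm farther back than shut.
Start: joints at [-3.994, 17.653, 93.61, -0, 68.738, -3.994], TCP at [0.625, -0, 0.231] pointing down, gripper open.
Joint ranges: [-175.34, 175.34], [-45.06, 112.39], [2.9, 150.54], [-68.45, 248.45], [3.09, 151.38], [-168.51, 168.51]. Speed limits (degrees/s): [159.86, 159.86, 180, 180, 180, 180].

### API

Orientations are given as [roll, pitch, yaw] about the fixed x, y, z axes, in that order (R = Rz(yaw) Ry(pitch) Rx(roll)).
In Python, from rig import r, cams gives the robot as it stands. The module is installed in compiled form; this text tells all that it offers.
- The arm moves only by the tool drive_tool, never from a script. Its argument "deltas" is one flat list of numbers, 7 for each row, row after row: the shift along the tool's x, y, z scaled (see below), then the turn, a rotation vector about the tool's x, y, z scaled (see below), then the opening, from 0 (shut) to 1 (fully open). A call has 1 to 10 rows; each row is the pose to reach, as a shift and turn from the pose commanded when the call began, along the tool's axes at that moment, turning the shorter way round; what a row does not reach only later rows make up. The controller multiplies each number of a shift by 0.2 m and each number of a turn by 180 degrees. A row lasts 1/10 s, in which the tool goes at most 50 mm and 8.59 degrees, less where a joint would pass 70% of its speed; a pose out of reach is approached as far as the arm can. A call with a number of a shift or a turn outside -1 to 1 is refused whole. A call with a gripper value outside its range is refused whole. The fingers move at their own pace and stop on an object; "squeeze" is the grip in N (left out, the last holds). Time passes only in rows, so rows that repeat a pose let the fingers close. It gives the time, the measured TCP pose, the force and the opening at its end, in the units of the state.
- r.get_state(): the state, without advancing time (a new reading comes with each control period).
- cams.capture(name): name is "side" or "top"; returns a dict with "img" (384x512x3 uint8, red, green, blue), "fx", "fy", "cx", "cy" (pixels), "xyz" and "attitude" of the camera in the world. Camera axes: x right, y up, looking along -z (the intrinsics and any distortion apply to the point x, -y, -z); pixel columns grow to the right and rows downward; lengths in m; the calibration is good to about 2 mm. A picture is of the moment at which its call begins. There is no depth.
- r.finish_job(): hands the job in, once; it reports no verdict.
The state is a dict: "clock": time; "joints": joint angles; "qd": joint speeds; "joint_torque": joint torques, N m; "position": TCP position; "tool_rot": TCP orientation; "force": force on the tool from outside, world axes, zero at the start; "moment": the same for the moment, N m; "grip_width": opening from 0.0 (shut) to 1.0 (fully open).
Only numpy, scipy, OpenCV 4.12 (cv2) and the standard library are available. Lean on these libraries where they do the work, as an engineer would, in place of code of your own. Each camera call takes 0.05 s, during which the arm holds its last target.

## Working session

There is one attempt and no reset: what is moved stays moved. The work goes in short steps, Python scripts to look and compute and a tool call to move; the robot and the scene stay as the last step left them, time stands still between calls to the robot, and variables do not carry over. Pictures are saved under pics/ and viewed, and the job is handed in when it is done.

Besides the shell and the picture viewer there is one more tool, called after "Request:" as a command line: name --argument value ..., lists and objects as JSON in quotes. drive_tool: Moves the arm, as the interface text tells. Shifts and turns lie within -1 to 1; 1 stands for 0.2 m of shift or 180 degrees of turn. Its arguments: {"type":"object","properties":{"deltas":{"type":"array","items":{"type":"number","minimum":-1,"maximum":1}},"squeeze":{"type":"number"}},"required":["deltas"]}

```bash
mkdir -p pics; python3 - <<'E'
from rig import r,cams
import cv2,json
s=r.get_state();print(s)
for n in("side","top"):
    c=cams.capture(n);print({k:v for k,v in c.items() if k!='img'})
    cv2.imwrite(f'pics/{n}0.png',cv2.resize(c['img'][:,:,::-1],None,fx=1.5,fy=1.5,interpolation=cv2.INTER_CUBIC))
    cv2.imwrite(f'pics/raw_{n}0.png',c['img'][:,:,::-1])
E
```

```text
{'clock': 0.0, 'joints': array([-3.99174458e+00,  1.77066296e+01,  9.36924844e+01,  4.31598293e-04,
        6.87369341e+01, -3.99240272e+00]), 'qd': array([-0.08792085, -0.00471236,  0.01307728, -0.02738288,  0.10430639,
       -0.15235717]), 'joint_torque': array([ 1.43707580e-04, -4.15252447e+01, -2.76667070e+01, -1.74997494e-04,
        1.01000658e-02, -1.14578896e-05]), 'position': array([6.24150565e-01, 5.35263849e-05, 2.29999348e-01]), 'tool_rot': array([-94.16163655,  89.86395124, 175.8388646 ]), 'force': array([-0.14309033,  0.11360589, -0.54691726]), 'moment': array([-0.05215235, -0.05754544, -0.00551826]), 'grip_width': 0.9969349683120987}
{'fx': 390.638173384237, 'fy': 390.638173384237, 'cx': 257.34014097047964, 'cy': 197.6778652598223, 'xyz': array([1.44510096, 0.2804466 , 0.65428186]), 'attitude': array([ 59.9019776 ,  -0.68743745, 111.04991735])}
{'fx': 458.5392120266447, 'fy': 458.5392120266447, 'cx': 257.66152309328345, 'cy': 186.64841182707315, 'xyz': array([ 0.30275811, -0.17418308,  1.39351852]), 'attitude': array([ 1.55933732e+01,  1.51809729e-02, -6.68461034e+01])}
```

View pics/side0.png

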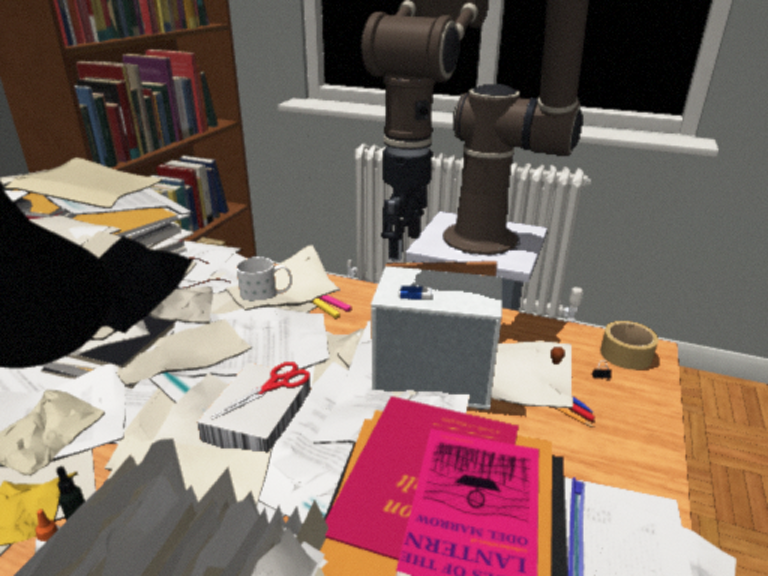

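View pics/top0.png

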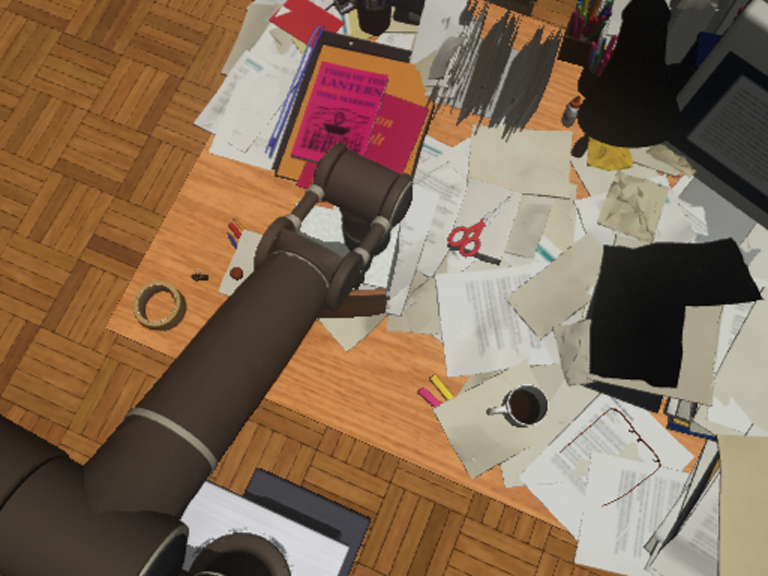

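```bash
cat > h.py <<'E'
import numpy as np,cv2
from scipy.spatial.transform import Rotation as Ro
def Rm(rpy): return Ro.from_euler('xyz',rpy,degrees=True).as_matrix()
CAM={'side':(390.638,257.34,197.678,[1.44510096,.2804466,.65428186],[59.9019776,-.68743745,111.04991735]),
'top':(458.539,257.6615,186.648,[.30275811,-.17418308,1.39351852],[15.5933732,.0151809729,-66.8461034])}
def proj(n,P):
    f,cx,cy,t,a=CAM[n];p=(np.atleast_2d(P)-t)@Rm(a)
    return np.c_[cx-f*p[:,0]/p[:,2],cy+f*p[:,1]/p[:,2]]
def ray(n,u,v,z):
    f,cx,cy,t,a=CAM[n];d=Rm(a)@np.array([(u-cx)/f,-(v-cy)/f,-1]);t=np.array(t)
    return t+d*(z-t[2])/d[2]
def shift(dw,rpy): return Rm(rpy).T@np.array(dw)/0.2
E
python3 - <<'E'
from h import *
from rig import r
s=r.get_state();print(Rm(s['tool_rot']).round(3))
# side view top-of-cupboard rough corners (1.5x)
for u,v in((386,267),(372,307),(500,313),(497,275)):print(ray('side',u/1.5,v/1.5,.19).round(3))
print(ray('side',411/1.5,293/1.5,.19))
print(ray('side',557/1.5,355/1.5,.05),ray('top',236/1.5,272/1.5,.06))
E
```

```text
[[-0.002  1.    -0.   ]
 [ 0.    -0.    -1.   ]
 [-1.    -0.002 -0.   ]]
[ 0.6   -0.039  0.19 ]
[ 0.734 -0.01   0.19 ]
[0.677 0.176 0.19 ]
[0.556 0.146 0.19 ]
[0.66992589 0.0308796  0.19      ]
[0.54733444 0.2660995  0.05      ] [0.54068693 0.25850041 0.06      ]
```

Request:
drive_tool --deltas '[-0.1,0,0,0,0,0,0,-0.2,0,0,0,0,0,0]'

```text
clock: 0.3
position: [0.6238, 0.0, 0.2698]
tool_rot: [-93.7, 89.8, 176.3]
force: [0.2, -0.0, 0.6]
grip_width: 0.693
```

Request:
drive_tool --deltas '[0,-0.25,-0.25,0,0,0,0,0,-0.5,-0.5,0,0,0,0,0,-0.75,-0.75,0,0,0,0,0,-1,-1,0,0,0,0,0,-1,-1,0,0,0,0,0,-1,-1,0,0,0,0,0,-1,-1,0,0,0,0]'

```text
clock: 1.0
position: [0.4216, 0.2021, 0.2707]
tool_rot: [-105.4, 89.9, 164.9]
force: [0.4, -0.2, 0.0]
grip_width: 0.0
```

```bash
python3 - <<'E'
from rig import r,cams
import cv2
s=r.get_state();print(s['clock'],s['position'],s['joints'],s['force'])
for n in("side","top"):
    c=cams.capture(n)
    cv2.imwrite(f'pics/raw_{n}1.png',c['img'][:,:,::-1])
    im=c['img'][:,:,::-1]
    im=im[150:290,220:400] if n=='side' else im[60:260,90:320]
    k=4 if n=='side' else 3
    cv2.imwrite(f'pics/{n}1.png',cv2.resize(im,None,fx=k,fy=k,interpolation=cv2.INTER_CUBIC))
E
```

```text
1.0 [0.42163923 0.20210269 0.27069972] [ 2.02151687e+01 -2.25258901e+00  1.11478158e+02  8.74221148e-02
  7.08909104e+01  1.99209064e+01] [ 0.37013705 -0.16964412  0.00082658]
```

View pics/top1.png

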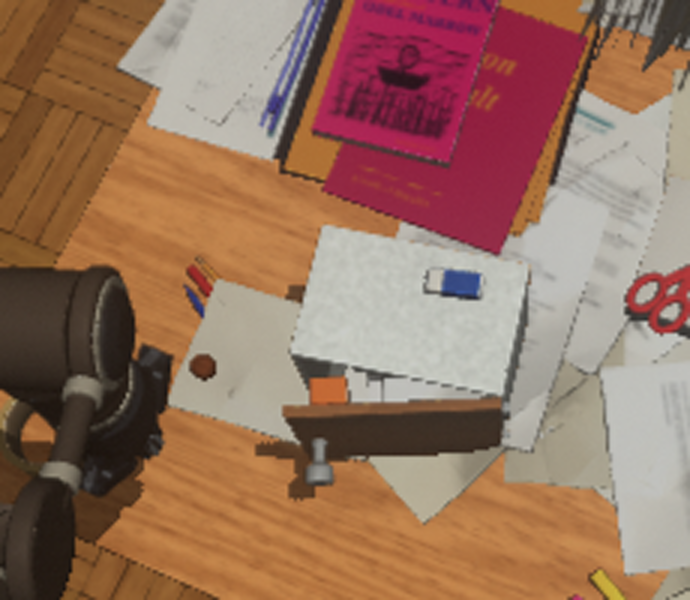

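View pics/side1.png

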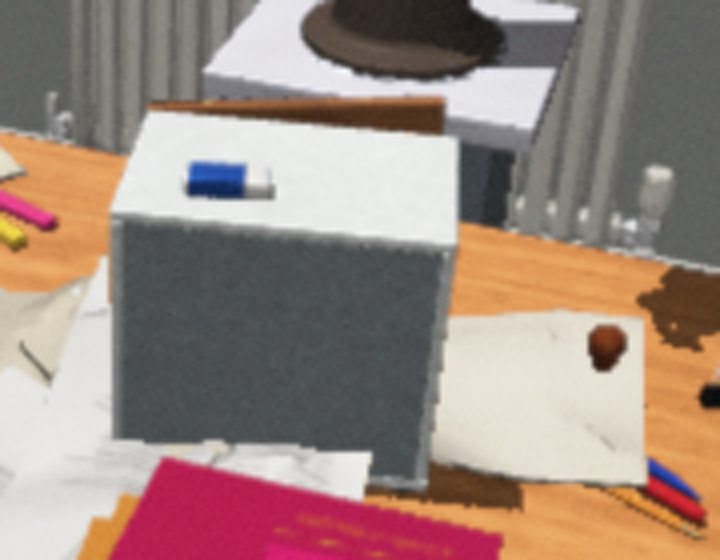

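```bash
python3 - <<'E'
from h import *
from scipy.optimize import least_squares
L=[(-65,100),(65,100),(65,-100),(-65,-100)]
t=np.array([(291,354),(322,226),(528,262),(513,396)])/3+[90,60]
sd=np.array([(458,137),(457,245),(113,215),(150,110)])/4+[220,150]
def W(p,pts,z=.19):
    c,s=np.cos(p[2]),np.sin(p[2]);a=np.array(pts)/1000
    return np.c_[p[0]+c*a[:,0]-s*a[:,1],p[1]+s*a[:,0]+c*a[:,1],np.full(len(a),z)]
f=lambda p:np.r_[proj('top',W(p,L))-t,proj('side',W(p,L))-sd].ravel()
o=least_squares(f,[.65,.07,.1]);print(o.x,np.degrees(o.x[2]));print(o.fun.reshape(-1,2).round(1))
for nm,ff in(('top',lambda p:(proj('top',W(p,L))-t).ravel()),('side',lambda p:(proj('side',W(p,L))-sd).ravel())):
    q=least_squares(ff,o.x);print(nm,q.x,q.cost)
im=cv2.imread('pics/raw_top1.png')[170:225,175:270]
cv2.imwrite('pics/c.png',cv2.resize(im,None,fx=8,fy=8,interpolation=cv2.INTER_CUBIC))
E
```

```text
[0.64149948 0.06630304 0.21757298] 12.466013582430557
[[-1.6 -0.1]
 [-1.4 -0.9]
 [-0.2 -0.5]
 [-3.9 -1. ]
 [-1.6 -0.6]
 [-0.5 -0.9]
 [-1.9 -1.1]
 [-2.5 -0.1]]
top [0.64178534 0.06103484 0.22804995] 3.2473142859871267
side [0.64282341 0.07060041 0.20233252] 1.2563402995525637
```

View pics/c.png

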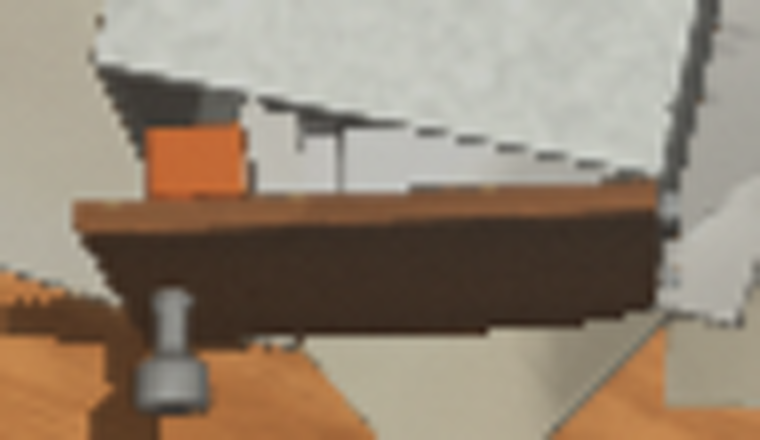

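```bash
python3 - <<'E'
from h import *
from scipy.optimize import least_squares
L=[(-65,100),(65,100),(65,-100),(-65,-100)]
t=np.array([(291,354),(322,226),(528,262),(503.5,396)])/3+[90,60]-.33
sd=np.array([(458,137),(457,245),(113,215),(150,110)])/4+[220,150]-.37
def W(p,pts,z=.19):
    c,s=np.cos(p[2]),np.sin(p[2]);a=np.array(pts)/1000
    return np.c_[p[0]+c*a[:,0]-s*a[:,1],p[1]+s*a[:,0]+c*a[:,1],np.full(len(a),z)]
ft=lambda p:(proj('top',W(p,L))-t).ravel();fs=lambda p:(proj('side',W(p,L))-sd).ravel()
o=least_squares(lambda p:np.r_[ft(p),fs(p)],[.65,.07,.1]);print(o.x,np.degrees(o.x[2]));print(o.fun.reshape(-1,2).round(1))
for ff in(ft,fs):
    q=least_squares(ff,o.x);print(q.x,q.fun.round(1))
# with per-camera pixel offsets
q=least_squares(lambda p:np.r_[ft(p)+np.tile(p[3:5],4),fs(p)+np.tile(p[5:7],4),p[3:]*.3],list(o.x)+[0]*4);print('off',q.x.round(4),q.fun.round(1))
# door points from top
d=np.array([(72,203),(660,180),(83,235)])/8+[175,170]-.44
P=[ray('top',u,v,.19) for u,v in d];print(np.round(P,4))
hinge=W(o.x,[(-65,-100)])[0];print('hinge',hinge)
for p in(P[0],):
    v=p-hinge;print(np.hypot(*v[:2]), 'angle',np.arctan2(v[1],v[0])-np.pi/2-o.x[2])
# pad corners in top
for u,v in((147,128),(242,124),(245,195),(150,200)):
    print([ray('top',u/8+174.6,v/8+169.6,z).round(4)[:2] for z in(.18,.165,.155)])
E
```

```text
[0.6411859  0.06709958 0.20954085] 12.005806241840324
[[-1.7 -0.1]
 [-1.2 -0.8]
 [-0.   0.1]
 [-0.9 -0.4]
 [-0.7 -0.1]
 [ 0.1 -0.4]
 [-1.3 -0.9]
 [-1.5  0.2]]
[0.64147435 0.06433856 0.21426069] [-0.7  0.4 -0.4 -0.4  0.8  0.2  0.2 -0.3]
[0.64150595 0.06928845 0.20286549] [ 0.3  0.2  0.8  0.  -0.6 -0.8 -0.6  0.3]
off [ 0.6404  0.0654  0.2107  0.4905 -0.1941  1.4215  0.5835] [-0.7  0.3 -0.3 -0.5  0.9  0.4  0.1 -0.2  0.1  0.2  0.8 -0.1 -0.4 -0.6
 -0.6  0.5  0.1 -0.1  0.4  0.2]
[[ 0.511   0.1337  0.19  ]
 [ 0.5968 -0.0463  0.19  ]
 [ 0.5024  0.1255  0.19  ]]
hinge [ 0.59840876 -0.04423378  0.19      ]
0.19827893175872618 angle 0.24688414098449785
[array([0.5469, 0.124 ]), array([0.5499, 0.1277]), array([0.5519, 0.1301])]
[array([0.561 , 0.0946]), array([0.5642, 0.0979]), array([0.5663, 0.1001])]
[array([0.5385, 0.083 ]), array([0.5414, 0.0862]), array([0.5434, 0.0883])]
[array([0.5241, 0.1121]), array([0.5269, 0.1156]), array([0.5287, 0.118 ])]
```

```bash
python3 - <<'E'
from h import *
from rig import r
s=r.get_state();R=Rm(s['tool_rot']);print(R.round(4));p=s['position']
th=.211+.247;u=np.array([-np.sin(th),np.cos(th),0]);n=np.array([np.cos(th),np.sin(th),0])
t=np.array([.598,-.045,.23])+.16*u+.0175*n
print(u,n,t,(R.T@(t-p)/.2).round(4))
Rt=np.c_[[0,0,-1],-u,-n];print((Ro.from_matrix(R.T@Rt).as_rotvec()/np.pi).round(4))
E
```

```text
[[ 4.0e-04  1.0e+00  2.1e-03]
 [-6.0e-04  2.1e-03 -1.0e+00]
 [-1.0e+00  4.0e-04  6.0e-04]]
[-0.44215512  0.8969386   0.        ] [0.8969386  0.44215512 0.        ] [0.54295161 0.10624789 0.23      ] [0.2063 0.5905 0.471 ]
[ 3.549e-01  1.000e-04 -2.000e-04]
```

Request:
drive_tool --deltas '[0.03,0.148,0.118,0.045,0,0,0,0.07,0.295,0.236,0.09,0,0,0,0.12,0.443,0.354,0.135,0,0,0,0.16,0.59,0.47,0.18,0,0,0,0.206,0.59,0.47,0.225,0,0,0,0.206,0.59,0.47,0.27,0,0,0,0.206,0.59,0.47,0.315,0,0,0,0.206,0.59,0.47,0.355,0,0,0,0.206,0.59,0.47,0.355,0,0,0,0.206,0.59,0.47,0.355,0,0,0]'

```text
clock: 2.1
position: [0.5436, 0.1048, 0.2297]
tool_rot: [22.4, 90.0, -131.4]
force: [-0.7, 0.4, -0.1]
grip_width: -0.0
```

```bash
python3 - <<'E'
from rig import r,cams
from h import *
s=r.get_state();print(s['clock'],s['position'],s['joints'],s['force']);print(Rm(s['tool_rot']).round(4))
for n in("side","top"):
    c=cams.capture(n)
    im=c['img'][:,:,::-1]
    im=im[120:260,220:400] if n=='side' else im[100:250,140:320]
    cv2.imwrite(f'pics/{n}2.png',cv2.resize(im,None,fx=4,fy=4,interpolation=cv2.INTER_CUBIC))
E
```

```text
2.1 [0.54357576 0.10484647 0.22974125] [ 6.41997351e+00  9.92009017e+00  1.03402574e+02 -1.79192635e-02
  6.66955312e+01  7.02657190e+01] [-0.69524241  0.3854932  -0.1210025 ]
[[-3.000e-04  4.409e-01 -8.976e-01]
 [-3.000e-04 -8.976e-01 -4.409e-01]
 [-1.000e+00  2.000e-04  4.000e-04]]
```

View pics/top2.png

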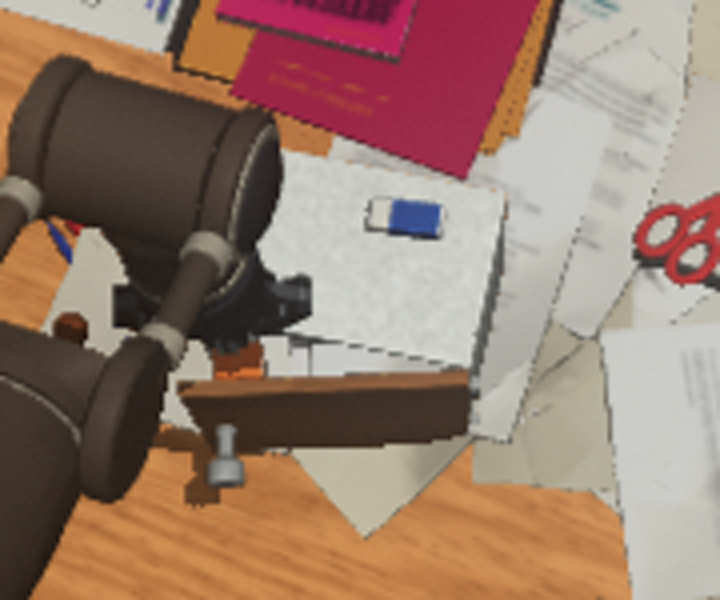

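View pics/side2.png

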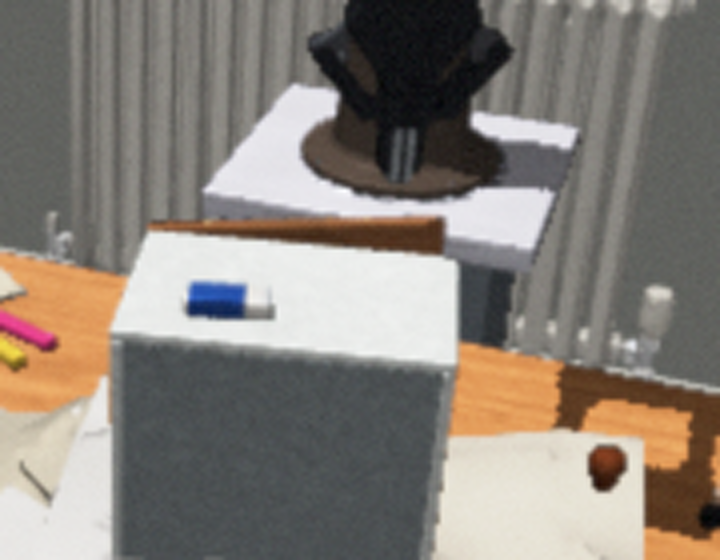

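```bash
python3 - <<'E'
from h import *
print(proj('side',[.5436,.1048,.2297]))
E
```

```text
[[318.02094507 164.51421873]]
```

Request:
drive_tool --deltas '[0.08,0,0,0,0,0,0,0.15,0,0,0,0,0,0,0.21,0,0,0,0,0,0,0.21,0,0,0,0,0,0]'

```text
clock: 2.6
position: [0.541, 0.1057, 0.1854]
tool_rot: [-19.2, 89.7, -173.1]
force: [-1.2, 0.3, -0.1]
grip_width: -0.002
```

Request:
drive_tool --deltas '[0.01,0,0,0,0,0,0,0.01,0,0,0,0,0,0]'

```text
clock: 2.8
position: [0.5433, 0.1061, 0.1863]
tool_rot: [160.2, 90.0, 6.3]
force: [0.3, 0.0, 0.4]
grip_width: 0.0
```

```bash
python3 - <<'E'
from h import *
from rig import r
for i in range(2):
    s=r.get_state();print(s['clock'],s['position'],s['qd'].round(2),s['force']);print(Rm(s['tool_rot']).round(4))
E
```

```text
2.8 [0.54329095 0.10605462 0.18628906] [-0.02 -0.37 -0.3   0.07  0.1   0.14] [0.2654636  0.03059296 0.40399012]
[[ 5.000e-04  4.402e-01 -8.979e-01]
 [ 1.000e-04 -8.979e-01 -4.402e-01]
 [-1.000e+00  2.000e-04 -5.000e-04]]
2.8 [0.54329095 0.10605462 0.18628906] [-0.02 -0.37 -0.3   0.07  0.1   0.14] [0.2654636  0.03059296 0.40399012]
[[ 5.000e-04  4.402e-01 -8.979e-01]
 [ 1.000e-04 -8.979e-01 -4.402e-01]
 [-1.000e+00  2.000e-04 -5.000e-04]]
```

Request:
drive_tool --deltas '[0.01,0,0,0,0,0,0,0.02,0,0,0,0,0,0,0.02,0,0,0,0,0,0]'

```text
clock: 3.1
position: [0.5429, 0.106, 0.182]
tool_rot: [-0.8, 90.0, -154.7]
force: [-0.7, -0.3, -0.2]
grip_width: -0.001
```

Request:
drive_tool --deltas '[0.01,0,0,0,0,0,0,0.015,0,0,0,0,0,0,0.015,0,0,0,0,0,0]'

```text
clock: 3.4
position: [0.5428, 0.1059, 0.1788]
tool_rot: [-22.2, 90.0, -176.1]
force: [-0.4, 0.7, -0.7]
grip_width: 0.002
```

Request:
drive_tool --deltas '[0.01,0,0,0,0,0,0,0.015,0,0,0,0,0,0,0.015,0,0,0,0,0,0]'

```text
clock: 3.7
position: [0.5428, 0.106, 0.1758]
tool_rot: [-17.9, 90.0, -171.8]
force: [-0.0, -0.3, 0.3]
grip_width: 0.001
```

Request:
drive_tool --deltas '[0.01,0,0,0,0,0,0,0.015,0,0,0,0,0,0,0.015,0,0,0,0,0,0]'

```text
clock: 4.0
position: [0.5428, 0.106, 0.1728]
tool_rot: [-19.2, 90.0, -173.1]
force: [-0.0, -0.6, 0.1]
grip_width: 0.001
```

Request:
drive_tool --deltas '[0.01,0,0,0,0,0,0,0.015,0,0,0,0,0,0,0.015,0,0,0,0,0,0]'

```text
clock: 4.3
position: [0.5434, 0.1061, 0.1705]
tool_rot: [175.4, 90.0, 21.5]
force: [-0.3, -0.1, 3.0]
grip_width: 0.001
```

Request:
drive_tool --deltas '[0.01,0,0,0,0,0,0,0.015,0,0,0,0,0,0,0.015,0,0,0,0,0,0]'

```text
clock: 4.6
position: [0.5434, 0.1062, 0.1674]
tool_rot: [173.1, 89.9, 19.2]
force: [-1.6, 1.5, 3.9]
grip_width: -0.001
```

Request:
drive_tool --deltas '[0.01,0,0,0,0,0,0,0.02,0,0,0,0,0,0,0.02,0,0,0,0,0,0]'

```text
clock: 4.9
position: [0.5432, 0.1061, 0.1632]
tool_rot: [178.8, 90.0, 24.9]
force: [-0.5, 1.0, 5.1]
grip_width: -0.006
```

Request:
drive_tool --deltas '[0.005,0,0,0,0,0,0,0.005,0,0,0,0,0,0]'

```text
clock: 5.1
position: [0.5432, 0.1061, 0.1623]
tool_rot: [-178.6, 90.0, 27.5]
force: [-0.9, 1.1, 6.9]
grip_width: 0.001
```

Request:
drive_tool --deltas '[0.005,0,0,0,0,0,0,0.005,0,0,0,0,0,0]'

```text
clock: 5.3
position: [0.5433, 0.1061, 0.1614]
tool_rot: [-177.3, 90.0, 28.8]
force: [0.1, 1.6, 6.1]
grip_width: -0.003
```

Request:
drive_tool --deltas '[0.003,0,0,0,0,0,0,0.003,0,0,0,0,0,0]'

```text
clock: 5.5
position: [0.5433, 0.1061, 0.1608]
tool_rot: [-176.8, 90.0, 29.3]
force: [-0.3, 0.6, 5.3]
grip_width: -0.001
```

Request:
drive_tool --deltas '[0,0,0,0,0,0,0]'

```text
clock: 5.6
position: [0.5433, 0.1062, 0.1609]
tool_rot: [178.8, 90.0, 24.9]
force: [-0.5, 1.1, 7.0]
grip_width: -0.001
```

Request:
drive_tool --deltas '[0,0,0,0,0,0,0]'

```text
clock: 5.7
position: [0.5433, 0.1061, 0.1609]
tool_rot: [178.1, 90.0, 24.2]
force: [-1.4, 1.7, 6.2]
grip_width: 0.001
```

Request:
drive_tool --deltas '[0,0,0.01,0,0,0,0,0,0,0.02,0,0,0,0,0,0,0.025,0,0,0,0]'

```text
clock: 6.0
position: [0.5389, 0.1042, 0.161]
tool_rot: [-164.2, 89.9, 41.9]
force: [-0.8, 1.3, 5.6]
grip_width: 0.001
```

```bash
cat > arc.py <<'E'
import numpy as np,sys
# u0,n0 current (mm); list of door increments; off target
def rows(u0,n0,ds,n1,u1=None,dx=0):
    u1=u1 or u0
    for d in ds:
        c,s=np.cos(d),np.sin(d)
        U=u1*c+n1*s;N=-u1*s+n1*c
        print(round(d,3),(-np.array([U-u0,N-n0])/200).round(4),'turn',round(-d/np.pi,4))
E
python3 -c "
from arc import *
rows(160,12.5,np.arange(1,11)*.02,11)"
```

```text
0.02 [-0.0009  0.0235] turn -0.0064
0.04 [-0.0016  0.0395] turn -0.0127
0.06 [-0.0019  0.0556] turn -0.0191
0.08 [-0.0018  0.0716] turn -0.0255
0.1 [-0.0015  0.0876] turn -0.0318
0.12 [-0.0008  0.1037] turn -0.0382
0.14 [0.0002 0.1197] turn -0.0446
0.16 [0.0015 0.1357] turn -0.0509
0.18 [0.0031 0.1516] turn -0.0573
0.2 [0.005  0.1675] turn -0.0637
```

Request:
drive_tool --deltas '[0,0,0.015,-0.003,0,0,0,0,-0.001,0.0235,-0.0064,0,0,0,0,-0.001,0.031,-0.0095,0,0,0]'

```text
clock: 6.3
position: [0.5332, 0.1017, 0.161]
tool_rot: [-163.8, 89.9, 44.1]
force: [-0.7, 2.4, 5.8]
grip_width: -0.002
```

Request:
drive_tool --deltas '[0,0,0.004,-0.0015,0,0,0,0,0,0.008,-0.0032,0,0,0]'

```text
clock: 6.5
position: [0.5318, 0.1011, 0.161]
tool_rot: [-157.1, 89.9, 51.3]
force: [0.1, 2.4, 6.5]
grip_width: -0.007
```

Request:
drive_tool --deltas '[0,0,0.008,-0.0032,0,0,0,0,0,0.016,-0.0064,0,0,0]'

```text
clock: 6.7
position: [0.5288, 0.0997, 0.1609]
tool_rot: [-141.6, 89.9, 68.0]
force: [-0.0, 3.6, 6.2]
grip_width: 0.003
```

Request:
drive_tool --deltas '[0,0,0.008,-0.0032,0,0,0,0,0.001,0.016,-0.0064,0,0,0]'

```text
clock: 6.9
position: [0.5259, 0.0981, 0.1608]
tool_rot: [-122.0, 89.9, 88.7]
force: [-1.8, 3.7, 5.9]
grip_width: 0.0
```

```bash
python3 - <<'E'
from rig import r,cams
from h import *
s=r.get_state();print(s['clock'],s['position'],s['joints'],s['force']);print(Rm(s['tool_rot']).round(4))
for n in("top",):
    c=cams.capture(n)
    im=c['img'][:,:,::-1]
    im=im[120:260,220:400] if n=='side' else im[170:225,175:270]
    cv2.imwrite(f'pics/{n}3.png',cv2.resize(im,None,fx=8,fy=8,interpolation=cv2.INTER_CUBIC))
E
```

```text
6.9 [0.52590115 0.09812902 0.16083239] [  5.84273037  12.42962859 109.1468174    0.12368003  58.41040464
  65.08283452] [-1.81981831  3.73086615  5.90475   ]
[[ 0.      0.5105 -0.8599]
 [ 0.0019 -0.8599 -0.5105]
 [-1.     -0.0016 -0.001 ]]
```

View pics/top3.png

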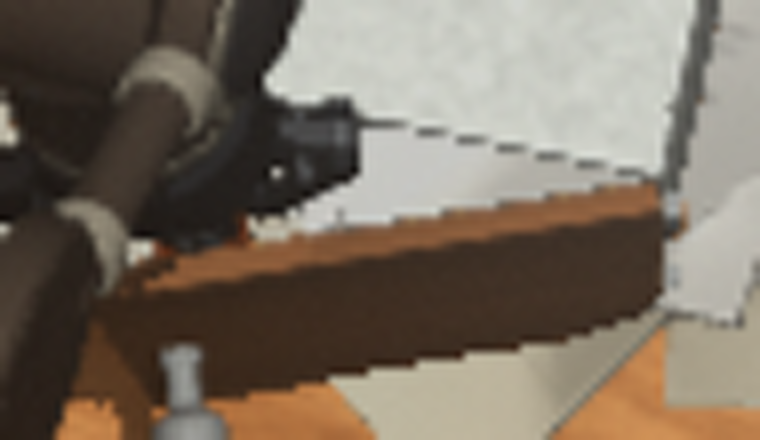

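```bash
python3 - <<'E'
from h import *
a,b=[ray('top',u/8+174.56,v/8+169.56,.19) for u,v in((655,183),(250,245))]
v=b-a;print(a,b,np.arctan2(v[1],v[0])-np.pi/2-.211)
from arc import *
rows(160,11,np.arange(1,11)*.02,11)
E
```

```text
[ 0.59514698 -0.04517441  0.19      ] [0.52143528 0.07210177 0.19      ] 0.35013436605163706
0.02 [-0.0009  0.016 ] turn -0.0064
0.04 [-0.0016  0.032 ] turn -0.0127
0.06 [-0.0019  0.0481] turn -0.0191
0.08 [-0.0018  0.0641] turn -0.0255
0.1 [-0.0015  0.0801] turn -0.0318
0.12 [-0.0008  0.0962] turn -0.0382
0.14 [0.0002 0.1122] turn -0.0446
0.16 [0.0015 0.1282] turn -0.0509
0.18 [0.0031 0.1441] turn -0.0573
0.2 [0.005 0.16 ] turn -0.0637
```

Request:
drive_tool --deltas '[0,-0.001,0.016,-0.0064,0,0,0,0,-0.0016,0.032,-0.0127,0,0,0,0,-0.002,0.048,-0.019,0,0,0]'

```text
clock: 7.25
position: [0.5173, 0.0935, 0.1608]
tool_rot: [-119.1, 89.9, 95.0]
force: [-0.3, 2.8, 6.4]
grip_width: -0.002
```

Request:
drive_tool --deltas '[0,-0.001,0.016,-0.0064,0,0,0,0,-0.0016,0.032,-0.0127,0,0,0,0,-0.002,0.048,-0.019,0,0,0]'

```text
clock: 7.55
position: [0.5091, 0.0883, 0.1608]
tool_rot: [-118.2, 89.9, 99.4]
force: [-1.0, 2.5, 4.7]
grip_width: 0.001
```

Request:
drive_tool --deltas '[0,-0.001,0.016,-0.0064,0,0,0,0,-0.0016,0.032,-0.0127,0,0,0,0,-0.002,0.048,-0.019,0,0,0]'

```text
clock: 7.85
position: [0.5012, 0.0826, 0.1607]
tool_rot: [-114.2, 89.9, 106.7]
force: [-1.5, 2.6, 6.7]
grip_width: -0.001
```

```bash
python3 - <<'E'
from rig import r,cams
from h import *
s=r.get_state();print(s['clock'],s['position'],s['joints'],s['force']);R=Rm(s['tool_rot']);print(np.arctan2(R[0,1],-R[1,1])-.211)
c=cams.capture('top')
im=c['img'][170:235,175:270,::-1]
cv2.imwrite('pics/top4.png',cv2.resize(im,None,fx=8,fy=8,interpolation=cv2.INTER_CUBIC))
E
```

```text
7.85 [0.50118737 0.08263183 0.16071733] [4.40512565e+00 9.57606491e+00 1.12629222e+02 8.37291853e-02
 5.78102328e+01 5.33730360e+01] [-1.46709604  2.56645885  6.74172644]
0.5043666971608504
```

View pics/top4.png

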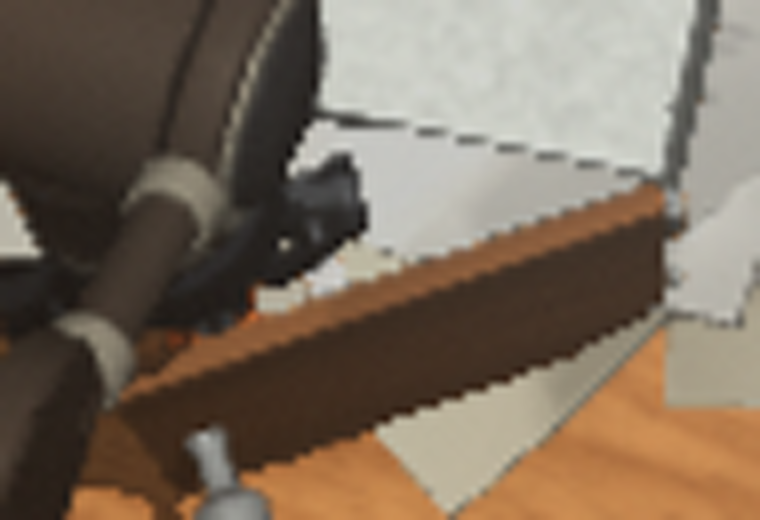

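```bash
python3 - <<'E'
from arc import *
rows(160,12,np.arange(1,11)*.036,12)
E
```

```text
0.036 [-0.0016  0.0288] turn -0.0115
0.072 [-0.0022  0.0577] turn -0.0229
0.108 [-0.0018  0.0866] turn -0.0344
0.144 [-0.0003  0.1154] turn -0.0458
0.18 [0.0022 0.1442] turn -0.0573
0.216 [0.0057 0.1729] turn -0.0688
0.252 [0.0103 0.2014] turn -0.0802
0.288 [0.0159 0.2297] turn -0.0917
0.324 [0.0225 0.2578] turn -0.1031
0.36 [0.0301 0.2857] turn -0.1146
```

Request:
drive_tool --deltas '[0,-0.0016,0.0288,-0.0115,0,0,0,0,-0.0022,0.0577,-0.0229,0,0,0,0,-0.0018,0.0866,-0.0344,0,0,0,0,-0.0003,0.1154,-0.0458,0,0,0,0,0.0022,0.1442,-0.0573,0,0,0,0,0.0057,0.1729,-0.0688,0,0,0,0,0.0103,0.2014,-0.0802,0,0,0,0,0.0159,0.2297,-0.0917,0,0,0,0,0.0225,0.2578,-0.1031,0,0,0,0,0.0301,0.2857,-0.1146,0,0,0]'

```text
clock: 8.9
position: [0.4623, 0.0399, 0.1608]
tool_rot: [124.6, 90.0, 6.2]
force: [-0.5, 1.0, 5.8]
grip_width: -0.001
```

```bash
python3 - <<'E'
from rig import r,cams
from h import *
s=r.get_state();print(s['clock'],s['position'],s['joints'],s['force']);R=Rm(s['tool_rot']);print(np.arctan2(R[0,1],-R[1,1])-.211)
c=cams.capture('top')
im=c['img'][130:280,140:320,::-1]
cv2.imwrite('pics/top5.png',cv2.resize(im,None,fx=4,fy=4,interpolation=cv2.INTER_CUBIC))
E
```

```text
8.9 [0.46234239 0.03993939 0.16080371] [-4.43737031e-01  4.71112262e+00  1.18169488e+02  4.05380173e-03
  5.70902818e+01  2.78819493e+01] [-0.45844835  1.0440466   5.79797714]
0.8653813502863591
```

View pics/top5.png

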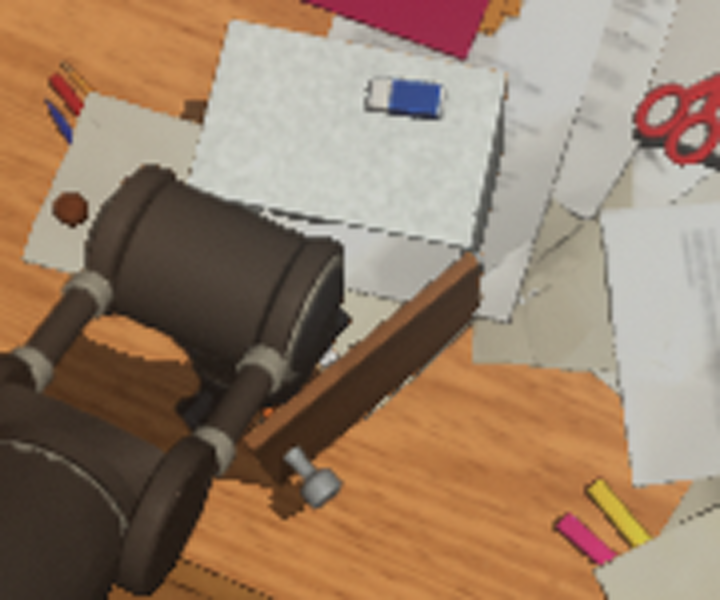

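Request:
drive_tool --deltas '[0,-0.0016,0.0288,-0.0115,0,0,0,0,-0.0022,0.0577,-0.0229,0,0,0,0,-0.0018,0.0866,-0.0344,0,0,0,0,-0.0003,0.1154,-0.0458,0,0,0,0,0.0022,0.1442,-0.0573,0,0,0,0,0.0057,0.1729,-0.0688,0,0,0,0,0.0103,0.2014,-0.0802,0,0,0,0,0.0159,0.2297,-0.0917,0,0,0,0,0.0225,0.2578,-0.1031,0,0,0,0,0.0301,0.2857,-0.1146,0,0,0]'

```text
clock: 9.95
position: [0.4413, -0.0136, 0.1611]
tool_rot: [82.0, 89.9, -15.7]
force: [0.7, -0.3, 5.4]
grip_width: 0.0
```

Request:
drive_tool --deltas '[0,0,0,0,0,0,0,-0.02,0,0,0,0,0,0,-0.04,0,0,0,0,0,0,-0.06,0,0,0,0,0,0,-0.1,0,0,0,0,0,0,-0.2,0,0,0,0,0,0,-0.35,0,0,0,0,0,0,-0.5,0,0,0,0,0,0,-0.5,0,0,0,0,0,0]'

```text
clock: 10.85
position: [0.4423, -0.0131, 0.2644]
tool_rot: [91.6, 89.6, -6.2]
force: [-0.0, -0.7, 0.1]
grip_width: 0.001
```

```bash
python3 - <<'E'
from rig import r,cams
from h import *
s=r.get_state();print(s['clock'],s['position'],s['joints'],s['force'])
c=cams.capture('top')
im=c['img'][110:260,160:340,::-1]
cv2.imwrite('pics/top6.png',cv2.resize(im,None,fx=4,fy=4,interpolation=cv2.INTER_CUBIC))
E
```

```text
10.85 [ 0.44229736 -0.01312284  0.26438158] [-7.34629923e+00 -5.32654074e+00  1.15098357e+02  7.63812923e-03
  6.98687416e+01  4.32358312e-01] [-0.00400207 -0.73865743  0.0919075 ]
```

View pics/top6.png

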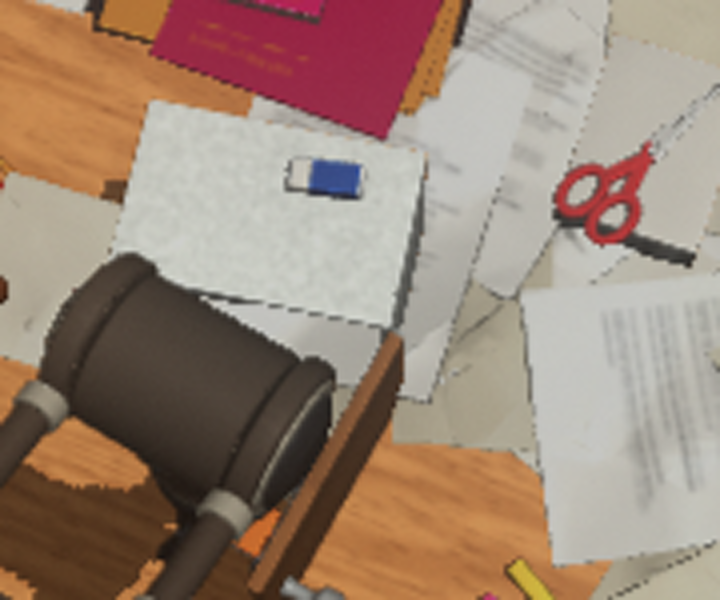

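Request:
drive_tool --deltas '[-0.1,-0.1,-0.2,0,0,0,0,-0.1,-0.2,-0.4,0,0,0,0,-0.1,-0.25,-0.6,0,0,0,0,-0.1,-0.25,-0.8,0,0,0,0,-0.1,-0.25,-0.8,0,0,0,0,-0.1,-0.25,-0.8,0,0,0,0]'

```text
clock: 11.5
position: [0.4108, 0.1524, 0.2786]
tool_rot: [-60.5, 89.7, -158.1]
force: [0.5, -0.7, 0.2]
grip_width: 0.001
```

```bash
python3 - <<'E'
from rig import r,cams
from h import *
a,b=[ray('top',u/4+159.6,v/4+109.6,.19) for u,v in((395,335),(250,585))]
v=b-a;print(np.linalg.norm(v),np.arctan2(v[1],v[0])%(2*np.pi)-np.pi/2-.211)
s=r.get_state();print(s['clock'],s['position'],s['force'])
for n in('top','side'):
    im=cams.capture(n)['img'][:,:,::-1]
    cv2.imwrite(f'pics/{n}7.png',cv2.resize(im,None,fx=1.5,fy=1.5,interpolation=cv2.INTER_CUBIC))
    if n=='top': cv2.imwrite('pics/top7c.png',cv2.resize(im[110:260,160:340],None,fx=4,fy=4,interpolation=cv2.INTER_CUBIC))
E
```

```text
0.1937845258390457 1.2523876859343284
11.5 [0.41081473 0.15244521 0.2785811 ] [ 0.53706665 -0.65469091  0.17915498]
```

View pics/top7c.png

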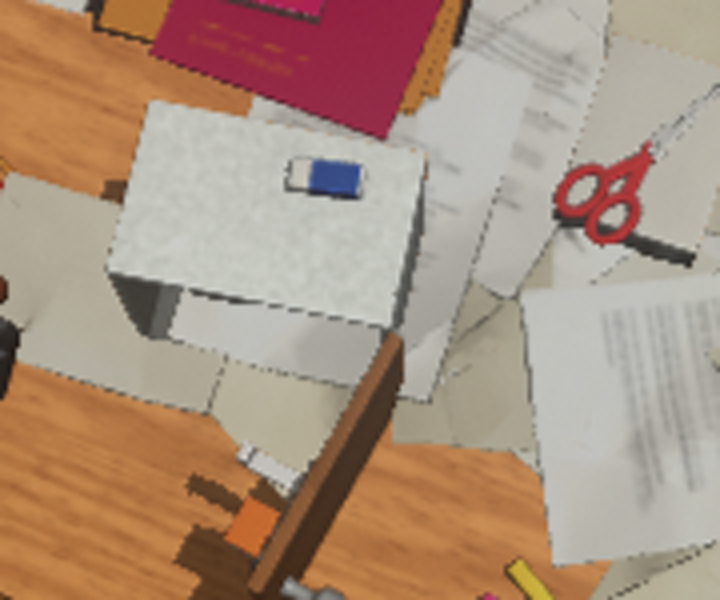

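View pics/side7.png

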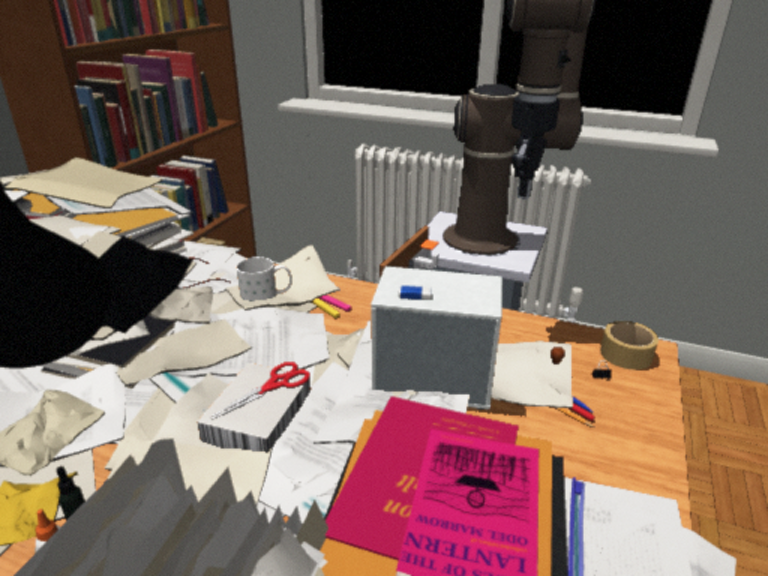

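The door stands at about 1.25 rad. It did not move between the two pictures. The eraser, mug and stamp are where they were, and the arm is clear of everything. I am handing in.

```bash
python3 -c "
from rig import r
print(r.finish_job())"
```

```text
the job is handed in; nothing more can be done
None
```

The cupboard door is open and the job is handed in. My pictures put the door at about 1.25 rad; the target was more than 1.0 rad. No verdict came back.

- **Method:** I put the closed fingers down through the gap and felt the orange pad's top at about z = 0.171–0.172 m. I pressed it down about 10.5 mm and kept it down while I drew the door round its hinge past the catch. I then lifted straight out and moved the arm clear.
- **Forces:** The highest reading between moves was about 7 N, under the 15 N limit. Forces inside a move are not reported.
- **Last checks:** Two pictures after I let go showed the door in the same place. The eraser, mug and stamp looked unmoved. The clock stood at about 11.6 s of the 51 s allowed.
- **Not checked or in disagreement:** The two bottles inside can't be seen from either camera, so I could not confirm they stayed put, but the fingers never went in towards them. The two cameras disagreed on the cupboard's position by about 5 mm sideways, so I used a joint fit. That fit put the pad and hinge within a few millimetres of where I saw them.

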